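# Open the push-and-turn medicine-waste tub and discard a bottle

## Robot

A 6-joint arm with a two-finger parallel gripper is mounted at the origin on a cart in front of the work surface, level with it; the furniture and walls round the work are solid. World frame = base frame: x ahead of the robot, y to its left, z up, the work surface at z = 0. Lengths are in m, angles in rad, forces in N, time in s.
With the tool pointing down it reaches from about 0.3 to 0.775 m from the base axis. Payload 14.6 kg.
Tool frame: the origin (TCP) lies on the mounting face of the last link; the fingertips stand 199 mm ahead of it and the grasp point (between the pads) lies 180 mm ahead of it; z points along the fingers, y is the line along which they close (so a half turn about z gives the same grasp; the last joint's range is limited). The gripper opens to 94 mm and grips with 3 to 60 N. Pads are 16 mm wide; open, the fingers measure 119 mm over their backs; the gripper's body (75 mm by 177 mm) begins 78 mm behind the grasp point.
Start: joints at [1.122, 0.3, 1.521, -0, 1.321, -0.067], TCP at [0.205, 0.51, 0.405] pointing down, gripper open.
Joint ranges: [-3.03, 3.03], [-0.79, 2.21], [0.23, 2.52], [-1.04, 4.18], [0, 3.07], [-2.55, 2.55]. Speed limits (rad/s): [2.22, 2.22, 2.57, 3.14, 3.14, 3.14].

## Interface

Orientations are given as [roll, pitch, yaw] about the fixed x, y, z axes, in that order (R = Rz(yaw) Ry(pitch) Rx(roll)).
In Python, from station import telemetry, cams, workorder, finder gives the robot as it stands.
- The arm moves only by the tool jog_arm, never from a script. Its argument "rows" is a list of rows, each an object with "gripper": the finger opening in m, from 0 to 0.094; "slide": the shift along the tool's x, y, z in m, a list of three; "spin": the turn about the tool's z in rad. In form: [{"gripper": gripper, "slide": [tx, ty, tz], "spin": spin}, ...]. A call has 1 to 8 rows; each row is the pose to reach, as a shift and turn from the pose commanded when the call began, along the tool's axes at that moment; what a row does not reach only later rows make up. A row lasts 1/10 s, in which the tool goes at most 50 mm and 8.59 degrees, less where a joint would pass 70% of its speed; a pose out of reach is approached as far as the arm can. A call with a gripper value outside its range is refused whole. The fingers move at their own pace and stop on an object; "squeeze" is the grip in N (left out, the last holds). Time passes only in rows, so rows that repeat a pose let the fingers close. It gives the time, the measured TCP pose, the force, the opening and the grip force at its end, in the units of the state.
- telemetry.get_obs(): the state, without advancing time (a new reading comes with each control period).
- cams.camera(name): name is "side" or "top"; returns (picture, depth): 480x640x3 uint8, red, green, blue; 480x640 float32, m along the optical axis (not along the pixel's ray), 0 where there is no reading.
- cams.camera_info(name): a dict with "camera_matrix" (3x3 intrinsics, pixels), "k1" (the pictures are not rectified: a ray, as slopes to the right and down, at radius r is drawn at 1 + k1 r^2 times it, then the intrinsics apply), "R" (3x3) and "t" (3): a world point X has camera coordinates R X + t. Camera axes: x right, y down, z forward; pixel columns grow to the right and rows downward; lengths in m; the calibration is good to about 2 mm. A picture is of the moment at which its call begins. camera_info takes no time and is no camera call.
- workorder.hand_in(): hands the job in; it is judged then, once.
Trained networks look in the newest picture that a camera, given by its name, has taken for a name from the list of things; names that differ only in an ending like _2 or _b are one class to them, and where a whole thing is asked for, a point or a joint stands for the part that bears it (a point fixed in the world has none). Each returns a list of dicts, best first, with "confidence" (0 to 1); they miss things now and then, are a little off and sometimes report something else, mostly with a low value. They report only what shows in the picture. A call takes as long as a camera call. They do not tell look-alikes from the thing itself.
- finder.find_in(target, camera): "point" ([x, y, z] in m, in world coordinates, good to about 4 mm: the middle of the surface that is visible of it).
- finder.masks_of(target, camera): "region" (480x640 bool, what is visible of it).
The state is a dict: "time_s": time; "qpos": joint angles; "joint_vel": joint speeds; "tau": joint torques, N m; "ee_pos": TCP position; "eef_rot": TCP orientation; "force": force on the tool from outside, world axes, zero at the start; "moment": the same for the moment, N m; "grip_width": finger opening in m; "grip_force": force on a finger pad.
Only numpy, scipy, OpenCV 4.12 (cv2) and the standard library are available. Lean on these libraries where they do the work, as an engineer would, in place of code of your own. Each camera call takes 0.05 s, during which the arm holds its last target. There are 200 camera calls.

## Task

The half-used bottle, the smallest of the three that stand together, clear with a white screw cap, is out of date and goes into the medicine-waste tub that stands in its bracket on the bench. The tub has a child-resistant lid: push it down against its spring and, keeping it down, turn it anticlockwise until you feel the stop, without wrenching it, then lift it off and set it right way up in the open enamel tray. Then put the small clear bottle into the tub, leave the tub open and the other two bottles standing where they are.

Things in the scene. Friction and masses are not known exactly. Their poses are not given: they have to be found in the camera images.
- tub: Medicine-waste tub: round white pot, 100 mm across, 79 mm high to its shoulder, above it a neck 71 mm across; clamped upright in a steel bracket (base plate 128 x 112 mm) fixed to the bench; it does not move. Mouth 64 mm across, inner floor 103 mm below the rim. Origin on its axis at bench height, z up.
- tub_mouth (a point): Centre of the tub's round mouth, in the plane of its rim, 112 mm above the bench; z up.
- lid: Grey push-and-turn lid of the tub, 91 mm across its ribbed skirt, 80 g, hollow inside, with three lugs there that cannot be seen. Origin on its axis at the lower edge of the skirt; z up. Locked on the tub at the start, origin 87.5 mm above the bench. Lid and tub pressing on each other with more than 90 N counts as wrenching.
- lid_top (a point): Centre of the lid's flat top, 38.5 mm above lid's origin (126 mm above the bench at the start). Pushing here works against a spring: 5 N to start, 10 N at the firm bottom 6.5 mm down, so about 15 N is ample. At least 4 mm down clears the locking teeth; only then does the lid turn, anticlockwise from above. Let go part way, it is pushed up under the teeth or back into lock.
- lid_bar (a point): Centre of the top edge of the grip bar on the lid's top: 66 mm long along the lid's x, 12 mm thick along its y, 22.5 mm high, centred on the axis. Held down, the lid turns against up to 0.4 N m of rubbing to a firm stop 42 to 88 degrees from the start (differs, cannot be seen). Over the last 12 degrees before the stop it lifts straight off; before that lifting is blocked.
- tray: Open white enamelled tray, 304 mm (its x) by 200 mm (its y), rim 48 mm high, fixed in place. Origin at the centre of its underside; inner floor about 8 mm above that, flat over about 240 x 150 mm.
- small_bottle: The out-of-date bottle: clear bottle with a white ribbed screw cap, 42 mm across, 92 mm high, cap 29 mm across from 75 to 92 mm height, about 70 g. The smallest of the three bottles standing together. Origin at the centre of its underside, z up its axis.
- small_bottle_mid (a point): Middle of the small clear bottle, 46 mm above its underside on its axis.
- tall_bottle: Bystander: larger brown bottle with a black cap, 51 mm across, 108 mm high; origin at the centre of its underside.
- wash_bottle: Bystander: white bottle with a wide blue cap, 62 mm across, 125 mm high; origin at the centre of its underside.
There are look-alikes about, which are no part of the job. Several things have the shape of the lid; the one meant has the colours described above. Leave any orange look-alike of the small_bottle alone.

How it is judged:
By the outcome, as a careful person would: the job done as asked, in the order asked, and still so for the second after the job is handed in, with the robot touching nothing.
It also fails if it takes over 72 s, if anything falls off the work surface, if the arm or the gripper's body presses on something with over 40 N, if the wrist force passes 120 N, or if a joint passes its speed limit or range.

## Working session

There is one attempt and no reset: what is moved stays moved. The work goes in short steps, Python scripts to look and compute and a tool call to move; the robot and the scene stay as the last step left them, time stands still between calls to the robot, and variables do not carry over. Pictures are saved under pics/ and viewed, at most 10 in all, crops included, and the job is handed in when it is done.

Besides the shell and the picture viewer there is one more tool, called by a JSON object that holds its "op" and its "data", one argument or row to a line. jog_arm: Moves the arm, as the interface text tells. Its arguments: {"type":"object","properties":{"rows":{"type":"array","items":{"type":"object","properties":{"gripper":{"type":"number"},"slide":{"type":"array","items":{"type":"number"}},"spin":{"type":"number"}}}},"squeeze":{"type":"number"}},"required":["rows"]}

```bash
mkdir -p pics
cat > h.py <<'E'
import numpy as np, cv2
from station import telemetry, cams, workorder, finder
def deproj(cam, d, mask):
    i=cams.camera_info(cam); K=np.array(i["camera_matrix"]);R=np.array(i["R"]);t=np.array(i["t"])
    v,u=np.nonzero(mask&(d>0))
    p=cv2.undistortPoints(np.stack([u,v],1).astype(np.float64)[:,None],K,np.array([i["k1"],0,0,0.]))[:,0]
    z=d[v,u][:,None]
    return (np.hstack([p*z,z])-t)@R, np.stack([u,v],1)
def save(n,im): cv2.imwrite("pics/"+n,im[:,:,::-1])
E
python3 - <<'E'
from h import *
o=telemetry.get_obs();print({k:np.round(v,3).tolist() for k,v in o.items()})
for c in("top","side"):
    im,d=cams.camera(c);save(c+"0.png",im)
    for n in("lid","tub","tray","small_bottle","tall_bottle","wash_bottle"):
        for r in finder.find_in(n,c)[:4]:print(c,n,np.round(r["point"],3),round(r["confidence"],2))
E
```

```text
{'time_s': 0.0, 'qpos': [1.122, 0.3, 1.522, -0.0, 1.321, -0.067], 'joint_vel': [0.001, -0.002, -0.001, -0.0, -0.0, 0.001], 'tau': [0.001, -53.18, -35.274, 0.071, 0.024, -0.0], 'ee_pos': [0.205, 0.51, 0.404], 'eef_rot': [-3.14, -0.0, 2.76], 'force': [-1.04, -0.492, 0.308], 'moment': [-0.028, 0.026, 0.032], 'grip_force': 0.0, 'grip_width': 0.094}
top lid [0.59  0.062 0.124] 0.7
top lid [ 0.576 -0.085  0.041] 0.63
top lid [0.411 0.024 0.037] 0.57
top tub [0.553 0.047 0.001] 0.81
top tray [ 0.53  -0.312  0.006] 0.56
top small_bottle [0.589 0.236 0.062] 0.65
top small_bottle [0.681 0.283 0.066] 0.63
top tall_bottle [0.473 0.234 0.076] 0.92
top wash_bottle [0.523 0.357 0.093] 0.77
side lid [ 0.402 -0.001  0.038] 0.76
side lid [0.583 0.043 0.125] 0.72
side lid [ 0.572 -0.106  0.036] 0.59
side lid [0.567 0.023 0.032] 0.49
side tub [0.569 0.022 0.033] 0.59
side small_bottle [0.589 0.23  0.057] 0.89
side small_bottle [0.674 0.276 0.057] 0.53
side tall_bottle [0.479 0.224 0.057] 0.72
```

View pics/top0.png

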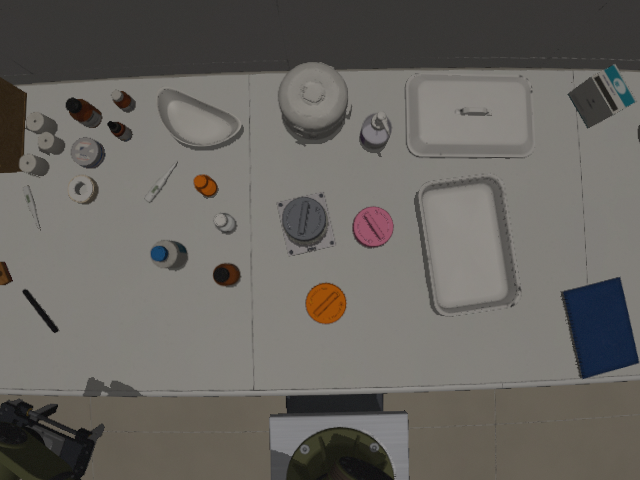

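View pics/side0.png

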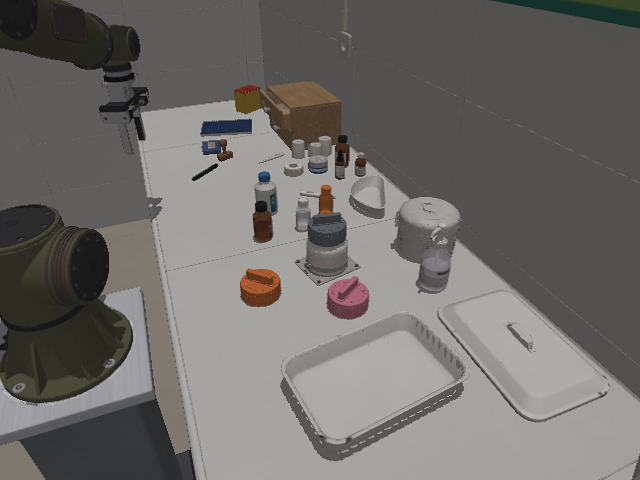

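Top view: grey lid at (305,219) with its bar slanting, the small clear bottle at (224,222), the orange look-alike at (205,185), open tray centred near (468,245). Side view confirms this: lid at (327,228), bottle at (303,213).

Run:
```python
from h import *
ims={c:cams.camera(c) for c in("top","side")}
for c in ims:
    im,d=ims[c]; P,uv=deproj(c,d,np.ones(d.shape,bool))
    def sel(cx,cy,r,z0,z1): 
        m=(np.hypot(P[:,0]-cx,P[:,1]-cy)<r)&(P[:,2]>z0)&(P[:,2]<z1); return P[m]
    def circ(Q): return cv2.minEnclosingCircle(Q[:,:2].astype(np.float32))
    Q=sel(.585,.055,.07,.118,.132); print(c,"top",len(Q),Q.mean(0).round(4),circ(Q),np.median(Q[:,2]))
    Q=sel(.585,.055,.07,.142,.155); r=cv2.minAreaRect(Q[:,:2].astype(np.float32)*1000);a=cv2.PCACompute(Q[:,:2],None)[1][0]
    print(c,"bar",len(Q),Q.mean(0).round(4),r,"yaw",np.degrees(np.arctan2(a[1],a[0])))
    for n,z0,z1,x in(("small cap",.08,.1,(.589,.236)),("small body",.02,.07,(.589,.236)),("orange",.08,.1,(.681,.283)),("tall",.09,.115,(.475,.228)),("wash",.1,.13,(.523,.357))):
        Q=sel(*x,.045,z0,z1)
        if len(Q):print(c,n,len(Q),Q.mean(0).round(4),[np.round(e,4) for e in circ(Q)],Q.max(0).round(3),Q.min(0).round(3))
    Q=P[(P[:,0]>.35)&(P[:,0]<.75)&(P[:,1]<-.18)&(P[:,1]>-.5)&(P[:,2]>.04)&(P[:,2]<.056)]
    if len(Q):print(c,"tray",cv2.minAreaRect(Q[:,:2].astype(np.float32)*1000))
    cv2.imwrite(f"pics/{c}z.png",cv2.resize(im[160:320,150:400] if c=="top" else im[150:310,200:450],None,fx=3,fy=3,interpolation=2)[:,:,::-1])
```

```text
top top 1291 [0.59   0.0635 0.1255] ((0.5901545286178589, 0.06368513405323029), 0.04578813910484314) 0.12542727453508296
top bar 191 [0.59   0.0636 0.1474] ((590.1913452148438, 63.750972747802734), (12.099295616149902, 64.66715240478516), 80.22533416748047) yaw -9.719483421124954
top small cap 149 [0.5949 0.243  0.0902] [array([0.5959, 0.2435]), np.float64(0.0148)] [0.608 0.257 0.095] [0.582 0.229 0.081]
top small body 182 [0.5901 0.2355 0.054 ] [array([0.5948, 0.2435]), np.float64(0.0215)] [0.616 0.264 0.07 ] [0.574 0.223 0.02 ]
top orange 151 [0.6809 0.2875 0.0899] [array([0.6814, 0.2886]), np.float64(0.0151)] [0.695 0.303 0.094] [0.668 0.274 0.081]
top tall 200 [0.4778 0.2388 0.1063] [array([0.4776, 0.2401]), np.float64(0.0164)] [0.492 0.255 0.113] [0.462 0.224 0.091]
top wash 230 [0.5246 0.3662 0.1207] [array([0.5256, 0.3679]), np.float64(0.0183)] [0.544 0.385 0.128] [0.509 0.352 0.1  ]
top tray ((532.731689453125, -302.55340576171875), (306.7095947265625, 200.79270935058594), 6.492702960968018)
side top 512 [0.5848 0.0439 0.126 ] ((0.59086674451828, 0.060430947691202164), 0.0460
[... 232 characters left out ...]
892] [array([0.5963, 0.2423]), np.float64(0.0171)] [0.609 0.258 0.095] [0.582 0.226 0.08 ]
side small body 245 [0.5903 0.2316 0.0485] [array([0.5964, 0.2415]), np.float64(0.0228)] [0.615 0.258 0.07 ] [0.574 0.219 0.02 ]
side orange 72 [0.6795 0.2825 0.0894] [array([0.6797, 0.2844]), np.float64(0.0168)] [0.694 0.301 0.095] [0.667 0.268 0.08 ]
side tall 124 [0.4772 0.2339 0.1039] [array([0.4773, 0.2391]), np.float64(0.0171)] [0.494 0.255 0.111] [0.463 0.223 0.092]
side wash 140 [0.5233 0.361  0.1168] [array([0.5242, 0.3665]), np.float64(0.018)] [0.541 0.384 0.129] [0.508 0.349 0.1  ]
side tray ((532.931884765625, -302.41265869140625), (304.3894348144531, 201.63247680664062), 6.751774311065674)
```

View pics/topz.png

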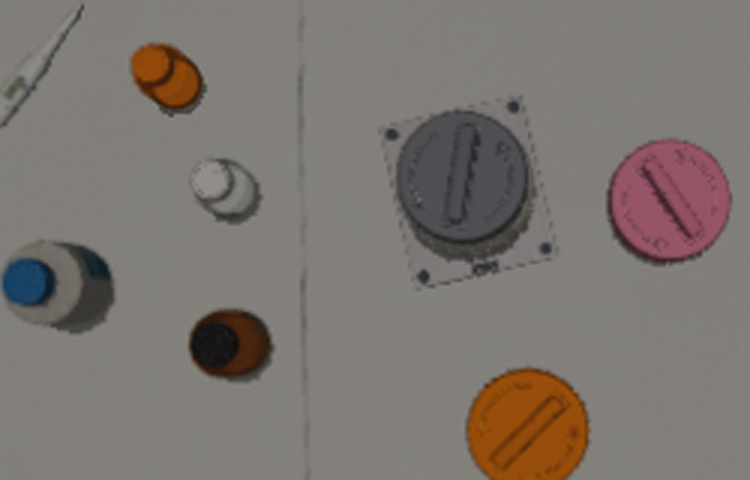

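Crop: grey bar lies nearly along world x (yaw ≈ −9.8°). Lid axis is at about (0.590, 0.0625), small bottle at (0.5955, 0.243). I'll approach with tool yaw −9.8° so joint 6 has room for the turn.

```bash
cat >> h.py <<'E'
from scipy.spatial.transform import Rotation as Ro
def go(x,y,z,yaw):
    o=telemetry.get_obs();R=Ro.from_euler("xyz",o["eef_rot"]).as_matrix()
    ps=np.degrees(np.arctan2(R[1,0],R[0,0]))
    print("slide",(R.T@(np.array([x,y,z])-o["ee_pos"])).round(4),"spin",round(float(np.radians(ps-yaw)),4),"yaw",ps.round(2),"q6",round(o["qpos"][5],3),"t",o["time_s"],"F",np.round(o["force"],1),"M",np.round(o["moment"],2))
E
python3 -c "
from h import *
go(.590,.0625,.404,-9.8)"
```

```text
slide [-0.5242 -0.2722  0.0007] spin 2.9308 yaw 158.13 q6 -0.067 t 0.8 F [-0.2 -0.6  0.2] M [ 0.02  0.02 -0.04]
```

{"op": "jog_arm", "data": {
  "rows": [
    {"gripper": 0.06, "slide": [-0.524, -0.272, 0], "spin": 1.2},
    {"gripper": 0.06, "slide": [-0.524, -0.272, 0], "spin": 1.2},
    {"gripper": 0.06, "slide": [-0.524, -0.272, 0], "spin": 1.2},
    {"gripper": 0.06, "slide": [-0.524, -0.272, 0], "spin": 1.2},
    {"gripper": 0.06, "slide": [-0.524, -0.272, 0], "spin": 1.2},
    {"gripper": 0.06, "slide": [-0.524, -0.272, 0], "spin": 1.2},
    {"gripper": 0.06, "slide": [-0.524, -0.272, 0], "spin": 1.2},
    {"gripper": 0.06, "slide": [-0.524, -0.272, 0], "spin": 1.2}
  ]
}}

```text
time_s: 1.6
ee_pos: [0.4667, 0.2053, 0.4049]
eef_rot: [3.141, -0.0, 1.554]
force: [0.3, 0.4, 0.9]
grip_width: 0.0597
grip_force: 0.0
```

```bash
python3 -c "
from h import *
go(.590,.0625,.404,-9.8)"
```

```text
slide [-0.1406  0.1258  0.0009] spin 1.7246 yaw 89.01 q6 0.36 t 1.6 F [0.3 0.4 0.9] M [ 0.02  0.01 -0.03]
```

{"op": "jog_arm", "data": {
  "rows": [
    {"gripper": 0.05, "slide": [-0.14, 0.126, 0], "spin": 1.199},
    {"gripper": 0.05, "slide": [-0.14, 0.126, 0], "spin": 1.199},
    {"gripper": 0.05, "slide": [-0.14, 0.126, 0], "spin": 1.199},
    {"gripper": 0.05, "slide": [-0.14, 0.126, 0], "spin": 1.199},
    {"gripper": 0.05, "slide": [-0.14, 0.126, 0], "spin": 1.199},
    {"gripper": 0.05, "slide": [-0.14, 0.126, 0], "spin": 1.199},
    {"gripper": 0.05, "slide": [-0.14, 0.126, 0], "spin": 1.199},
    {"gripper": 0.05, "slide": [-0.14, 0.126, 0], "spin": 1.199}
  ]
}}

```text
time_s: 2.4
ee_pos: [0.5902, 0.0656, 0.4045]
eef_rot: [-3.142, 0.0, 0.354]
force: [0.5, 0.2, -0.5]
grip_width: 0.0496
grip_force: 0.0
```

```bash
python3 -c "
from h import *
go(.590,.0625,.36,-9.8)"
```

```text
slide [-0.0013  0.0028  0.0445] spin 0.5254 yaw 20.3 q6 1.265 t 2.4 F [ 0.5  0.2 -0.5] M [-0.03  0.11 -0.05]
```

{"op": "jog_arm", "data": {
  "rows": [
    {"gripper": 0.04, "slide": [-0.0013, 0.0028, 0.03], "spin": 0.525},
    {"gripper": 0.04, "slide": [-0.0013, 0.0028, 0.03], "spin": 0.525},
    {"gripper": 0.04, "slide": [-0.0013, 0.0028, 0.04], "spin": 0.525},
    {"gripper": 0.04, "slide": [-0.0013, 0.0028, 0.04], "spin": 0.525},
    {"gripper": 0.04, "slide": [-0.0013, 0.0028, 0.055], "spin": 0.525},
    {"gripper": 0.04, "slide": [-0.0013, 0.0028, 0.065], "spin": 0.525},
    {"gripper": 0.04, "slide": [-0.0013, 0.0028, 0.072], "spin": 0.525},
    {"gripper": 0.04, "slide": [-0.0013, 0.0028, 0.072], "spin": 0.525}
  ]
}}

```text
time_s: 3.2
ee_pos: [0.5899, 0.0626, 0.3316]
eef_rot: [3.141, 0.002, -0.164]
force: [-0.2, -0.3, 0.1]
grip_width: 0.0401
grip_force: 0.0
```

Run:
```python
from h import *
go(.590,.0625,.327,-9.8)
im,d=cams.camera("side");cv2.imwrite("pics/s1.png",cv2.resize(im[130:310,220:460],None,fx=3,fy=3)[:,:,::-1])
```

```text
slide [0.0002 0.0001 0.0046] spin 0.0071 yaw -9.39 q6 1.779 t 3.2 F [-0.2 -0.3  0.1] M [-0.    0.15  0.02]
```

View pics/s1.png

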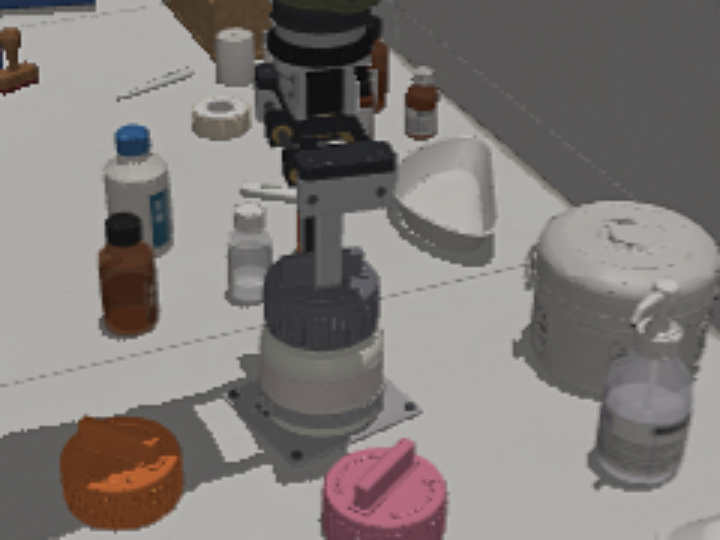

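The fingers straddle the bar just above the lid. Closing gently.

{"op": "jog_arm", "data": {
  "rows": [
    {"gripper": 0.04, "slide": [0, 0, 0.004], "spin": 0.007},
    {"gripper": 0.005, "slide": [0, 0, 0.004], "spin": 0.007},
    {"gripper": 0.005, "slide": [0, 0, 0.004], "spin": 0.007},
    {"gripper": 0.005, "slide": [0, 0, 0.004], "spin": 0.007},
    {"gripper": 0.005, "slide": [0, 0, 0.004], "spin": 0.007},
    {"gripper": 0.005, "slide": [0, 0, 0.004], "spin": 0.007}
  ],
  "squeeze": 10
}}

```text
time_s: 3.85
ee_pos: [0.59, 0.0628, 0.3289]
eef_rot: [-3.141, -0.0, -0.171]
force: [0.0, 3.5, 0.6]
grip_width: 0.0119
grip_force: 10.0
```

```bash
python3 -c "
from h import *
go(.590,.0625,.3265,-9.8)"
```

```text
slide [0.0001 0.0003 0.0024] spin -0.0 yaw -9.8 q6 1.786 t 3.85 F [0.  3.5 0.6] M [ 0.44  0.1  -0.03]
```

{"op": "jog_arm", "data": {
  "rows": [
    {"gripper": 0.005, "slide": [0, -0.0005, 0.001], "spin": 0},
    {"gripper": 0.005, "slide": [0, -0.0005, 0.003], "spin": 0},
    {"gripper": 0.005, "slide": [0, -0.0005, 0.005], "spin": 0},
    {"gripper": 0.005, "slide": [0, -0.0005, 0.006], "spin": 0},
    {"gripper": 0.005, "slide": [0, -0.0005, 0.006], "spin": 0}
  ],
  "squeeze": 50
}}

```text
time_s: 4.35
ee_pos: [0.59, 0.063, 0.3232]
eef_rot: [3.141, -0.001, -0.171]
force: [-2.9, -2.0, 8.4]
grip_width: 0.0111
grip_force: 50.0
```

{"op": "jog_arm", "data": {
  "rows": [
    {"gripper": 0.005, "slide": [0, 0, 0.001], "spin": 0},
    {"gripper": 0.005, "slide": [0, 0, 0.002], "spin": 0},
    {"gripper": 0.005, "slide": [0, 0, 0.002], "spin": 0}
  ]
}}

```text
time_s: 4.65
ee_pos: [0.59, 0.063, 0.3223]
eef_rot: [3.141, -0.001, -0.171]
force: [-7.9, -0.9, 16.6]
grip_width: 0.0112
grip_force: 50.0
```

{"op": "jog_arm", "data": {
  "rows": [
    {"gripper": 0.005, "slide": [-0.0005, 0, 0], "spin": -0.06},
    {"gripper": 0.005, "slide": [-0.0005, 0, 0], "spin": -0.12},
    {"gripper": 0.005, "slide": [-0.0005, 0, 0], "spin": -0.2},
    {"gripper": 0.005, "slide": [-0.0005, 0, 0], "spin": -0.28},
    {"gripper": 0.005, "slide": [-0.0005, 0, 0], "spin": -0.36},
    {"gripper": 0.005, "slide": [-0.0005, 0, 0], "spin": -0.44},
    {"gripper": 0.005, "slide": [-0.0005, 0, 0], "spin": -0.5},
    {"gripper": 0.005, "slide": [-0.0005, 0, 0], "spin": -0.5}
  ]
}}

```text
time_s: 5.45
ee_pos: [0.5899, 0.0631, 0.3223]
eef_rot: [3.14, -0.003, 0.331]
force: [0.3, -0.4, 12.1]
grip_width: 0.0115
grip_force: 50.0
```

Run:
```python
from h import *
im,d=cams.camera("side");cv2.imwrite("pics/s2.png",cv2.resize(im[190:310,270:430],None,fx=4,fy=4)[:,:,::-1])
go(.590,.0625,.322,28.4)
```

```text
slide [-0.0001  0.0006  0.0003] spin -0.1666 yaw 18.85 q6 1.287 t 5.5 F [ 0.7 -0.2 13.1] M [-0.07  0.21 -0.09]
```

{"op": "jog_arm", "data": {
  "rows": [
    {"gripper": 0.005, "slide": [0, 0, 0.0005], "spin": -0.06},
    {"gripper": 0.005, "slide": [0, 0, 0.0005], "spin": -0.12},
    {"gripper": 0.005, "slide": [0, 0, 0.0005], "spin": -0.18},
    {"gripper": 0.005, "slide": [0, 0, 0.0005], "spin": -0.22}
  ]
}}

```text
time_s: 5.9
ee_pos: [0.59, 0.0631, 0.3222]
eef_rot: [3.139, -0.004, 0.551]
force: [-0.3, -0.4, 15.4]
grip_width: 0.0118
grip_force: 50.1
```

Run:
```python
from h import *
go(.590,.0625,.322,28.4)
```

```text
slide [-0.0003  0.0005  0.0002] spin 0.055 yaw 31.55 q6 1.065 t 5.9 F [-0.3 -0.4 15.4] M [-0.13  0.17 -0.29]
```

{"op": "jog_arm", "data": {
  "rows": [
    {"gripper": 0.005, "slide": [0, 0, 0], "spin": -0.04},
    {"gripper": 0.005, "slide": [0, 0, 0], "spin": -0.08},
    {"gripper": 0.005, "slide": [0, 0, 0], "spin": -0.1}
  ]
}}

```text
time_s: 6.2
ee_pos: [0.59, 0.0631, 0.3222]
eef_rot: [3.139, -0.004, 0.65]
force: [-0.2, -1.0, 16.1]
grip_width: 0.0117
grip_force: 50.1
```

Run:
```python
from h import *
go(.590,.0625,.322,28.4)
```

```text
slide [-0.0004  0.0005  0.0002] spin 0.1542 yaw 37.24 q6 0.966 t 6.2 F [-0.2 -1.  16.1] M [-0.17  0.22 -0.31]
```

{"op": "jog_arm", "data": {
  "rows": [
    {"gripper": 0.005, "slide": [0, 0, 0], "spin": -0.04},
    {"gripper": 0.005, "slide": [0, 0, 0], "spin": -0.08},
    {"gripper": 0.005, "slide": [0, 0, 0], "spin": -0.1}
  ]
}}

```text
time_s: 6.5
ee_pos: [0.59, 0.0631, 0.3222]
eef_rot: [3.139, -0.003, 0.75]
force: [-0.3, -1.0, 14.6]
grip_width: 0.0118
grip_force: 50.1
```

Run:
```python
from h import *
go(.590,.0625,.322,28.4)
```

```text
slide [-0.0004  0.0004  0.0002] spin 0.2542 yaw 42.96 q6 0.866 t 6.5 F [-0.3 -1.  14.6] M [-0.16  0.19 -0.29]
```

{"op": "jog_arm", "data": {
  "rows": [
    {"gripper": 0.005, "slide": [0, 0, 0], "spin": -0.04},
    {"gripper": 0.005, "slide": [0, 0, 0], "spin": -0.08}
  ]
}}

```text
time_s: 6.7
ee_pos: [0.59, 0.0631, 0.3222]
eef_rot: [3.138, -0.003, 0.83]
force: [0.0, -0.6, 15.1]
grip_width: 0.0118
grip_force: 50.1
```

Run:
```python
from h import *
go(.590,.0625,.322,28.4)
```

```text
slide [-0.0004  0.0004  0.0002] spin 0.3343 yaw 47.55 q6 0.786 t 6.7 F [ 0.  -0.6 15.1] M [-0.16  0.15 -0.27]
```

{"op": "jog_arm", "data": {
  "rows": [
    {"gripper": 0.005, "slide": [0, 0, 0], "spin": -0.04},
    {"gripper": 0.005, "slide": [0, 0, 0], "spin": -0.08}
  ]
}}

```text
time_s: 6.9
ee_pos: [0.59, 0.0631, 0.3222]
eef_rot: [3.138, -0.003, 0.91]
force: [0.0, -1.0, 16.0]
grip_width: 0.0113
grip_force: 50.1
```

Run:
```python
from h import *
go(.590,.0625,.322,28.4)
```

```text
slide [-0.0005  0.0004  0.0002] spin 0.4143 yaw 52.14 q6 0.706 t 6.9 F [ 0. -1. 16.] M [-0.11  0.1  -0.27]
```

{"op": "jog_arm", "data": {
  "rows": [
    {"gripper": 0.005, "slide": [0, 0, 0], "spin": -0.04},
    {"gripper": 0.005, "slide": [0, 0, 0], "spin": -0.08}
  ]
}}

```text
time_s: 7.1
ee_pos: [0.59, 0.0631, 0.3223]
eef_rot: [3.138, -0.003, 0.99]
force: [0.3, -0.3, 15.9]
grip_width: 0.0115
grip_force: 50.1
```

Run:
```python
from h import *
go(.590,.0625,.322,28.4)
```

```text
slide [-0.0005  0.0003  0.0003] spin 0.4943 yaw 56.72 q6 0.626 t 7.1 F [ 0.3 -0.3 15.9] M [-0.13  0.13 -0.27]
```

{"op": "jog_arm", "data": {
  "rows": [
    {"gripper": 0.005, "slide": [0, 0, 0], "spin": -0.03},
    {"gripper": 0.005, "slide": [0, 0, 0], "spin": -0.06}
  ]
}}

```text
time_s: 7.3
ee_pos: [0.59, 0.0631, 0.3223]
eef_rot: [3.138, -0.002, 1.05]
force: [0.2, -0.3, 15.7]
grip_width: 0.0116
grip_force: 50.1
```

Run:
```python
from h import *
go(.590,.0625,.322,28.4)
```

```text
slide [-0.0005  0.0003  0.0003] spin 0.5539 yaw 60.13 q6 0.566 t 7.3 F [ 0.2 -0.3 15.7] M [-0.09  0.15 -0.28]
```

{"op": "jog_arm", "data": {
  "rows": [
    {"gripper": 0.005, "slide": [0, 0, 0], "spin": -0.03},
    {"gripper": 0.005, "slide": [0, 0, 0], "spin": -0.06}
  ]
}}

```text
time_s: 7.5
ee_pos: [0.59, 0.0631, 0.3222]
eef_rot: [3.138, -0.002, 1.11]
force: [-0.6, 0.2, 15.3]
grip_width: 0.0122
grip_force: 50.1
```

Run:
```python
from h import *
go(.590,.0625,.322,28.4)
```

```text
slide [-0.0005  0.0003  0.0002] spin 0.6138 yaw 63.57 q6 0.506 t 7.5 F [-0.6  0.2 15.3] M [-0.12  0.09 -0.25]
```

{"op": "jog_arm", "data": {
  "rows": [
    {"gripper": 0.005, "slide": [0, 0, 0], "spin": -0.03},
    {"gripper": 0.005, "slide": [0, 0, 0], "spin": -0.06}
  ]
}}

```text
time_s: 7.7
ee_pos: [0.59, 0.0631, 0.3222]
eef_rot: [3.137, -0.002, 1.17]
force: [1.3, -0.6, 16.1]
grip_width: 0.0115
grip_force: 50.1
```

Run:
```python
from h import *
go(.590,.0625,.322,28.4)
```

```text
slide [-0.0006  0.0003  0.0002] spin 0.6739 yaw 67.01 q6 0.446 t 7.7 F [ 1.3 -0.6 16.1] M [-0.11  0.09 -0.24]
```

{"op": "jog_arm", "data": {
  "rows": [
    {"gripper": 0.005, "slide": [0, 0, 0], "spin": -0.03},
    {"gripper": 0.005, "slide": [0, 0, 0], "spin": -0.06}
  ]
}}

```text
time_s: 7.9
ee_pos: [0.59, 0.0631, 0.3222]
eef_rot: [3.137, -0.002, 1.23]
force: [0.5, 0.4, 15.5]
grip_width: 0.0117
grip_force: 50.1
```

Run:
```python
from h import *
go(.590,.0625,.322,28.4)
im,d=cams.camera("side");cv2.imwrite("pics/s3.png",cv2.resize(im[190:310,270:430],None,fx=3,fy=3)[:,:,::-1])
a=cv2.imread("pics/s2.png");b=cv2.imread("pics/s3.png");cv2.imwrite("pics/s23.png",np.hstack([cv2.resize(a,(400,300)),cv2.resize(b,(400,300))]))
```

```text
slide [-0.0006  0.0002  0.0002] spin 0.7339 yaw 70.45 q6 0.386 t 7.9 F [ 0.5  0.4 15.5] M [-0.1   0.11 -0.22]
```

View pics/s23.png

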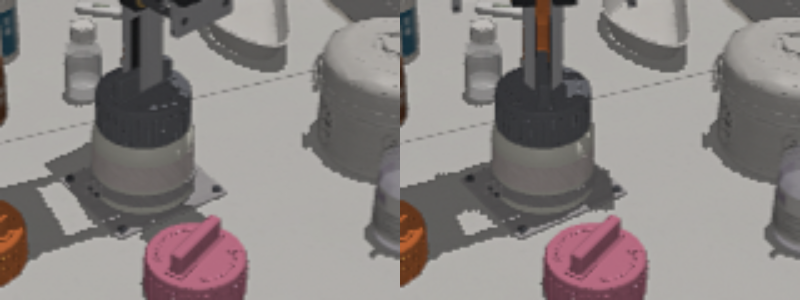

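The side view shows the bar between the fingers has turned with them (lid near (545,100) in the right half). About 80° so far, and no stop yet.

{"op": "jog_arm", "data": {
  "rows": [
    {"gripper": 0.005, "slide": [0, 0, 0], "spin": -0.03},
    {"gripper": 0.005, "slide": [0, 0, 0], "spin": -0.05}
  ]
}}

```text
time_s: 8.15
ee_pos: [0.59, 0.0631, 0.3222]
eef_rot: [3.137, -0.001, 1.279]
force: [1.4, -1.1, 15.5]
grip_width: 0.0116
grip_force: 50.1
```

Run:
```python
from h import *
go(.590,.0625,.322,28.4)
```

```text
slide [-0.0006  0.0002  0.0002] spin 0.7838 yaw 73.31 q6 0.336 t 8.15 F [ 1.4 -1.1 15.5] M [-0.11  0.13 -0.24]
```

{"op": "jog_arm", "data": {
  "rows": [
    {"gripper": 0.005, "slide": [0, 0, 0], "spin": -0.03},
    {"gripper": 0.005, "slide": [0, 0, 0], "spin": -0.05}
  ]
}}

```text
time_s: 8.35
ee_pos: [0.59, 0.0631, 0.3222]
eef_rot: [3.137, -0.001, 1.329]
force: [-0.0, 0.3, 15.1]
grip_width: 0.0117
grip_force: 50.1
```

Run:
```python
from h import *
go(.590,.0625,.322,28.4)
```

```text
slide [-0.0006  0.0002  0.0002] spin 0.8338 yaw 76.17 q6 0.286 t 8.35 F [-0.   0.3 15.1] M [-0.08  0.06 -0.29]
```

{"op": "jog_arm", "data": {
  "rows": [
    {"gripper": 0.005, "slide": [0, 0, 0], "spin": -0.02},
    {"gripper": 0.005, "slide": [0, 0, 0], "spin": -0.035}
  ]
}}

```text
time_s: 8.55
ee_pos: [0.59, 0.0631, 0.3222]
eef_rot: [3.137, -0.001, 1.364]
force: [0.1, 0.9, 15.8]
grip_width: 0.0114
grip_force: 50.3
```

Run:
```python
from h import *
go(.590,.0625,.322,28.4)
```

```text
slide [-0.0006  0.0001  0.0002] spin 0.8682 yaw 78.15 q6 0.252 t 8.55 F [ 0.1  0.9 15.8] M [-0.08  0.05 -0.5 ]
```

{"op": "jog_arm", "data": {
  "rows": [
    {"gripper": 0.005, "slide": [0, 0, 0], "spin": -0.02},
    {"gripper": 0.005, "slide": [0, 0, 0], "spin": -0.035}
  ]
}}

```text
time_s: 8.75
ee_pos: [0.59, 0.0631, 0.3222]
eef_rot: [3.137, -0.001, 1.398]
force: [-0.1, -0.5, 14.6]
grip_width: 0.0117
grip_force: 51.1
```

Run:
```python
from h import *
go(.590,.0625,.322,28.4)
```

```text
slide [-0.0006  0.0001  0.0002] spin 0.9028 yaw 80.13 q6 0.217 t 8.75 F [-0.1 -0.5 14.6] M [-0.04  0.08 -0.78]
```

The moment jumped from 0.27 to 0.78 N·m, so that's the stop (≈88°). Easing back a little, then lifting.

{"op": "jog_arm", "data": {
  "rows": [
    {"gripper": 0.005, "slide": [0, 0, 0], "spin": 0.035},
    {"gripper": 0.005, "slide": [0, 0, -0.003], "spin": 0.04},
    {"gripper": 0.005, "slide": [0, 0, -0.006], "spin": 0.04},
    {"gripper": 0.005, "slide": [0, 0, -0.01], "spin": 0.04},
    {"gripper": 0.005, "slide": [0, 0, -0.014], "spin": 0.04}
  ]
}}

```text
time_s: 9.25
ee_pos: [0.5898, 0.0632, 0.3339]
eef_rot: [3.14, -0.001, 1.358]
force: [6.1, 2.5, -6.9]
grip_width: 0.0115
grip_force: 50.2
```

Run:
```python
from h import *
go(.590,.0625,.40,75)
```

```text
slide [-0.0006  0.0004 -0.0661] spin 0.0492 yaw 77.82 q6 0.257 t 9.25 F [ 6.1  2.5 -6.9] M [ 0.24 -1.47 -0.42]
```

{"op": "jog_arm", "data": {
  "rows": [
    {"gripper": 0.005, "slide": [0, 0, -0.003], "spin": 0},
    {"gripper": 0.005, "slide": [0, 0, -0.007], "spin": 0},
    {"gripper": 0.005, "slide": [0, 0, -0.01], "spin": 0},
    {"gripper": 0.005, "slide": [0, 0, -0.01], "spin": 0}
  ]
}}

```text
time_s: 9.65
ee_pos: [0.5897, 0.0631, 0.3445]
eef_rot: [3.141, 0.0, 1.359]
force: [3.4, -1.2, -0.0]
grip_width: 0.0117
grip_force: 50.0
```

Run:
```python
from h import *
go(.590,.0625,.40,75)
```

```text
slide [-0.0005  0.0005 -0.0555] spin 0.0497 yaw 77.85 q6 0.257 t 9.65 F [ 3.4 -1.2 -0. ] M [-0.25 -0.66 -0.04]
```

{"op": "jog_arm", "data": {
  "rows": [
    {"gripper": 0.005, "slide": [0, 0, -0.015], "spin": 0},
    {"gripper": 0.005, "slide": [0, 0, -0.03], "spin": 0},
    {"gripper": 0.005, "slide": [0, 0, -0.06], "spin": 0},
    {"gripper": 0.005, "slide": [0, 0, -0.06], "spin": 0}
  ]
}}

```text
time_s: 10.05
ee_pos: [0.5895, 0.0633, 0.4077]
eef_rot: [3.137, -0.001, 1.359]
force: [-0.3, 0.8, -0.3]
grip_width: 0.0114
grip_force: 50.0
```

Run:
```python
from h import *
im,d=cams.camera("side");cv2.imwrite("pics/s4.png",cv2.resize(im[130:310,220:460],None,fx=2,fy=2)[:,:,::-1])
go(.533,-.3025,.40,96.5)
```

```text
slide [-0.3694  0.0218  0.0053] spin -0.3254 yaw 77.85 q6 0.257 t 10.1 F [ 0.3  0.8 -2.2] M [-0.09  0.06  0.01]
```

View pics/s4.png

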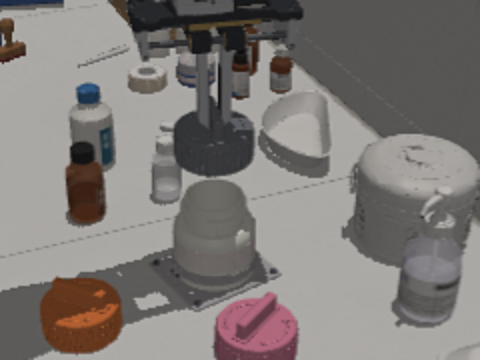

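The lid is held (213,140) and off; the tub is open at (213,195). Carrying the lid to the tray.

{"op": "jog_arm", "data": {
  "rows": [
    {"gripper": 0.005, "slide": [-0.369, 0.022, 0], "spin": -0.325},
    {"gripper": 0.005, "slide": [-0.369, 0.022, 0], "spin": -0.325},
    {"gripper": 0.005, "slide": [-0.369, 0.022, 0], "spin": -0.325},
    {"gripper": 0.005, "slide": [-0.369, 0.022, 0], "spin": -0.325},
    {"gripper": 0.005, "slide": [-0.369, 0.022, 0], "spin": -0.325},
    {"gripper": 0.005, "slide": [-0.369, 0.022, 0], "spin": -0.325},
    {"gripper": 0.005, "slide": [-0.369, 0.022, 0], "spin": -0.325},
    {"gripper": 0.005, "slide": [-0.369, 0.022, 0], "spin": -0.325}
  ]
}}

```text
time_s: 10.9
ee_pos: [0.5321, -0.3055, 0.4024]
eef_rot: [-3.139, -0.001, 1.681]
force: [1.6, 1.0, -0.9]
grip_width: 0.0118
grip_force: 50.0
```

Run:
```python
from h import *
go(.533,-.3025,.253,96.5)
```

```text
slide [0.0027 0.0015 0.1494] spin -0.0029 yaw 96.33 q6 -0.691 t 10.9 F [ 1.6  1.  -0.9] M [-0.07  0.02 -0.02]
```

{"op": "jog_arm", "data": {
  "rows": [
    {"gripper": 0.005, "slide": [0.002, 0, 0.03], "spin": 0},
    {"gripper": 0.005, "slide": [0.002, 0, 0.065], "spin": 0},
    {"gripper": 0.005, "slide": [0.002, 0, 0.1], "spin": 0},
    {"gripper": 0.005, "slide": [0.002, 0, 0.125], "spin": 0},
    {"gripper": 0.005, "slide": [0.002, 0, 0.14], "spin": 0},
    {"gripper": 0.005, "slide": [0.002, 0, 0.147], "spin": 0},
    {"gripper": 0.005, "slide": [0.002, 0, 0.15], "spin": 0},
    {"gripper": 0.005, "slide": [0.002, 0, 0.15], "spin": 0}
  ]
}}

```text
time_s: 11.7
ee_pos: [0.5333, -0.3002, 0.2547]
eef_rot: [3.141, 0.0, 1.684]
force: [0.5, 0.2, -0.8]
grip_width: 0.0116
grip_force: 50.0
```

Run:
```python
from h import *
go(.533,-.3025,.249,96.5)
```

```text
slide [-0.0022 -0.0006  0.0057] spin -0.0004 yaw 96.48 q6 -0.686 t 11.7 F [ 0.5  0.2 -0.8] M [-0.07  0.06  0.  ]
```

{"op": "jog_arm", "data": {
  "rows": [
    {"gripper": 0.005, "slide": [0, 0, 0.002], "spin": 0},
    {"gripper": 0.005, "slide": [0, 0, 0.004], "spin": 0},
    {"gripper": 0.005, "slide": [0, 0, 0.0045], "spin": 0}
  ]
}}

```text
time_s: 12.0
ee_pos: [0.5332, -0.3001, 0.2498]
eef_rot: [3.141, 0.0, 1.684]
force: [-0.4, -0.1, -0.7]
grip_width: 0.0116
grip_force: 50.0
```

{"op": "jog_arm", "data": {
  "rows": [
    {"gripper": 0.005, "slide": [0, 0, 0.001], "spin": 0},
    {"gripper": 0.005, "slide": [0, 0, 0.002], "spin": 0}
  ]
}}

```text
time_s: 12.2
ee_pos: [0.5332, -0.3002, 0.2477]
eef_rot: [3.141, 0.0, 1.684]
force: [-1.1, -0.3, -0.9]
grip_width: 0.012
grip_force: 50.0
```

{"op": "jog_arm", "data": {
  "rows": [
    {"gripper": 0.005, "slide": [0, 0, 0.001], "spin": 0},
    {"gripper": 0.005, "slide": [0, 0, 0.002], "spin": 0}
  ]
}}

```text
time_s: 12.4
ee_pos: [0.5333, -0.3004, 0.2461]
eef_rot: [3.141, 0.001, 1.684]
force: [-1.2, -2.6, 9.5]
grip_width: 0.0116
grip_force: 50.0
```

Run:
```python
from h import *
im,d=cams.camera("top");P,uv=deproj("top",d,np.ones(d.shape,bool))
m=(abs(P[:,0]-.533)<.09)&(abs(P[:,1]+.3025)<.05)
h,e=np.histogram(P[m,2],bins=np.arange(-.002,.08,.004));print(dict(zip(e.round(3).tolist(),h.tolist())))
go(.533,-.3025,.249,96.5)
```

```text
{-0.002: 511, 0.002: 396, 0.006: 40, 0.01: 7, 0.014: 12, 0.018: 15, 0.022: 17, 0.026: 18, 0.03: 18, 0.034: 17, 0.038: 155, 0.042: 281, 0.046: 55, 0.05: 2, 0.054: 12, 0.058: 12, 0.062: 42, 0.066: 24, 0.07: 4, 0.074: 2}
slide [-0.0021 -0.0005 -0.0028] spin -0.0006 yaw 96.47 q6 -0.686 t 12.45 F [-2.  -1.1  5. ] M [0.19 0.43 0.07]
```

{"op": "jog_arm", "data": {
  "rows": [
    {"gripper": 0.03, "slide": [0, 0, -0.0015], "spin": 0},
    {"gripper": 0.05, "slide": [0, 0, -0.0015], "spin": 0},
    {"gripper": 0.05, "slide": [0, 0, -0.0015], "spin": 0},
    {"gripper": 0.05, "slide": [0, 0, -0.02], "spin": 0},
    {"gripper": 0.05, "slide": [0, 0, -0.06], "spin": 0},
    {"gripper": 0.05, "slide": [0, 0, -0.11], "spin": 0},
    {"gripper": 0.05, "slide": [0, 0, -0.155], "spin": 0},
    {"gripper": 0.05, "slide": [0, 0, -0.155], "spin": 0}
  ],
  "squeeze": 20
}}

```text
time_s: 13.25
ee_pos: [0.5332, -0.3001, 0.4074]
eef_rot: [3.134, 0.006, 1.684]
force: [-0.5, -0.9, 0.4]
grip_width: 0.05
grip_force: 0.0
```

Run:
```python
from h import *
im,d=cams.camera("side");save("s5.png",im)
go(.5955,.2428,.40,96.5)
```

```text
slide [0.5324 0.1232 0.0023] spin -0.0003 yaw 96.48 q6 -0.686 t 13.3 F [-0.1 -0.  -0.7] M [-0.14  0.05 -0.02]
```

View pics/s5.png

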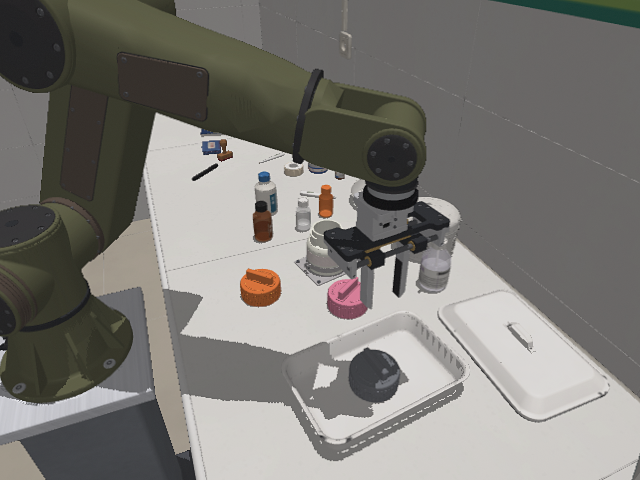

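The lid stands upright in the tray at (374,375). Going to the small bottle.

{"op": "jog_arm", "data": {
  "rows": [
    {"gripper": 0.05, "slide": [0.533, 0.123, 0], "spin": 0},
    {"gripper": 0.05, "slide": [0.533, 0.123, 0], "spin": 0},
    {"gripper": 0.05, "slide": [0.533, 0.123, 0], "spin": 0},
    {"gripper": 0.05, "slide": [0.533, 0.123, 0], "spin": 0},
    {"gripper": 0.05, "slide": [0.533, 0.123, 0], "spin": 0},
    {"gripper": 0.05, "slide": [0.533, 0.123, 0], "spin": 0},
    {"gripper": 0.05, "slide": [0.533, 0.123, 0], "spin": 0},
    {"gripper": 0.05, "slide": [0.533, 0.123, 0], "spin": 0}
  ]
}}

```text
time_s: 14.1
ee_pos: [0.5784, 0.0993, 0.399]
eef_rot: [-3.139, 0.0, 1.684]
force: [0.0, 0.2, -0.5]
grip_width: 0.0503
grip_force: 0.0
```

Run:
```python
from h import *
go(.5955,.2428,.40,96.5)
```

```text
slide [ 0.1406  0.0332 -0.0011] spin -0.0005 yaw 96.47 q6 -0.005 t 14.1 F [ 0.   0.2 -0.5] M [-0.1   0.09 -0.02]
```

{"op": "jog_arm", "data": {
  "rows": [
    {"gripper": 0.05, "slide": [0.14, 0.033, 0], "spin": 0},
    {"gripper": 0.05, "slide": [0.14, 0.033, 0], "spin": 0},
    {"gripper": 0.05, "slide": [0.14, 0.033, 0], "spin": 0},
    {"gripper": 0.05, "slide": [0.14, 0.033, 0.03], "spin": 0},
    {"gripper": 0.05, "slide": [0.14, 0.033, 0.07], "spin": 0},
    {"gripper": 0.05, "slide": [0.14, 0.033, 0.07], "spin": 0},
    {"gripper": 0.05, "slide": [0.14, 0.033, 0.07], "spin": 0}
  ]
}}

```text
time_s: 14.8
ee_pos: [0.5957, 0.24, 0.3303]
eef_rot: [-3.14, 0.0, 1.684]
force: [0.1, -0.2, 0.5]
grip_width: 0.0503
grip_force: 0.0
```

Run:
```python
from h import *
im,d=cams.camera("side");cv2.imwrite("pics/s6.png",cv2.resize(im[150:280,230:400],None,fx=4,fy=4)[:,:,::-1])
go(.5955,.2428,.271,96.5)
```

```text
slide [ 0.0029 -0.0001  0.0609] spin -0.0008 yaw 96.46 q6 0.213 t 14.85 F [-0.6 -0.6  1.3] M [-0.05  0.06 -0.05]
```

View pics/s6.png

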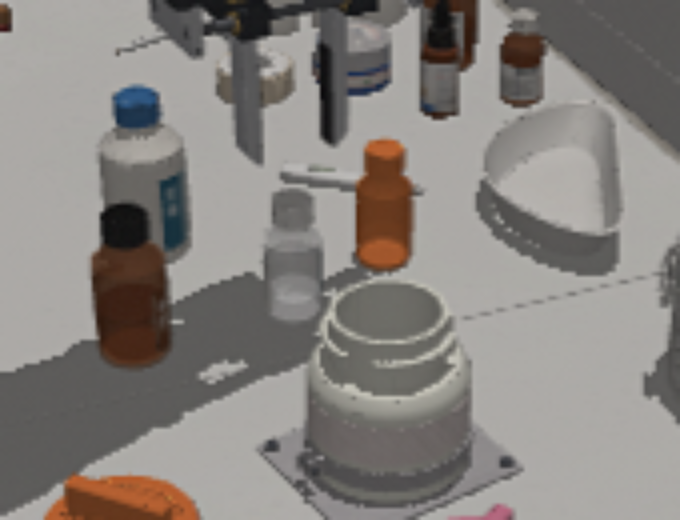

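The fingertips at (250,155) and (335,140) straddle the cap at (292,205). Descending and gripping the cap.

{"op": "jog_arm", "data": {
  "rows": [
    {"gripper": 0.05, "slide": [0.0025, 0, 0.02], "spin": 0},
    {"gripper": 0.05, "slide": [0.0025, 0, 0.04], "spin": 0},
    {"gripper": 0.05, "slide": [0.0025, 0, 0.055], "spin": 0},
    {"gripper": 0.05, "slide": [0.0025, 0, 0.06], "spin": 0},
    {"gripper": 0.015, "slide": [0.0025, 0, 0.06], "spin": 0},
    {"gripper": 0.015, "slide": [0.0025, 0, 0.06], "spin": 0},
    {"gripper": 0.015, "slide": [0.0025, 0, 0.06], "spin": 0},
    {"gripper": 0.015, "slide": [0.0025, 0, 0.06], "spin": 0}
  ],
  "squeeze": 20
}}

```text
time_s: 15.65
ee_pos: [0.5955, 0.2426, 0.2717]
eef_rot: [3.14, -0.0, 1.684]
force: [0.3, 0.5, 3.9]
grip_width: 0.0315
grip_force: 19.7
```

Run:
```python
from h import *
go(.590,.0630,.40,96.5)
```

```text
slide [-0.1778 -0.0255 -0.1284] spin -0.0005 yaw 96.47 q6 0.217 t 15.65 F [0.3 0.5 3.9] M [-0.04 -0.18 -0.03]
```

Width 31.5 mm with a 4 N upward force suggests the tips sit on the shoulder. Regripping 4 mm higher.

{"op": "jog_arm", "data": {
  "rows": [
    {"gripper": 0.04, "slide": [0, 0, 0], "spin": 0},
    {"gripper": 0.04, "slide": [0, 0, -0.004], "spin": 0},
    {"gripper": 0.04, "slide": [0, 0, -0.004], "spin": 0},
    {"gripper": 0.015, "slide": [0, 0, -0.004], "spin": 0},
    {"gripper": 0.015, "slide": [0, 0, -0.004], "spin": 0},
    {"gripper": 0.015, "slide": [0, 0, -0.004], "spin": 0},
    {"gripper": 0.015, "slide": [0, 0, -0.004], "spin": 0}
  ]
}}

```text
time_s: 16.35
ee_pos: [0.5953, 0.2426, 0.2745]
eef_rot: [-3.141, 0.0, 1.684]
force: [0.3, -0.6, -1.3]
grip_width: 0.0298
grip_force: 19.2
```

Run:
```python
from h import *
go(.590,.0630,.40,96.5)
```

```text
slide [-0.1778 -0.0255 -0.1254] spin -0.0004 yaw 96.48 q6 0.217 t 16.35 F [ 0.3 -0.6 -1.3] M [-0.04  0.04  0.03]
```

{"op": "jog_arm", "data": {
  "rows": [
    {"gripper": 0.015, "slide": [0, 0, -0.02], "spin": 0},
    {"gripper": 0.015, "slide": [0, 0, -0.06], "spin": 0},
    {"gripper": 0.015, "slide": [0, 0, -0.1], "spin": 0},
    {"gripper": 0.015, "slide": [0, 0, -0.135], "spin": 0},
    {"gripper": 0.015, "slide": [0, 0, -0.145], "spin": 0},
    {"gripper": 0.015, "slide": [-0.04, -0.006, -0.145], "spin": 0},
    {"gripper": 0.015, "slide": [-0.08, -0.012, -0.145], "spin": 0},
    {"gripper": 0.015, "slide": [-0.12, -0.018, -0.145], "spin": 0}
  ]
}}

```text
time_s: 17.15
ee_pos: [0.5906, 0.1201, 0.4182]
eef_rot: [-3.14, 0.0, 1.684]
force: [0.2, -1.3, 0.0]
grip_width: 0.0296
grip_force: 19.2
```

Run:
```python
from h import *
go(.590,.0630,.42,96.5)
```

```text
slide [-0.0567 -0.0071 -0.0018] spin 0.0003 yaw 96.51 q6 0.026 t 17.15 F [ 0.2 -1.3  0. ] M [-0.14  0.05  0.04]
```

{"op": "jog_arm", "data": {
  "rows": [
    {"gripper": 0.015, "slide": [-0.03, -0.004, 0], "spin": 0},
    {"gripper": 0.015, "slide": [-0.055, -0.007, 0], "spin": 0},
    {"gripper": 0.015, "slide": [-0.055, -0.007, 0], "spin": 0},
    {"gripper": 0.015, "slide": [-0.055, -0.007, 0], "spin": 0}
  ]
}}

```text
time_s: 17.55
ee_pos: [0.5903, 0.0658, 0.4187]
eef_rot: [-3.14, -0.0, 1.683]
force: [-0.6, -0.4, -0.8]
grip_width: 0.0299
grip_force: 19.2
```

Run:
```python
from h import *
for c in("side","top"):
    im,d=cams.camera(c); P,_=deproj(c,d,np.ones(d.shape,bool))
    for z0,z1,r in((.14,.2,.035),(.106,.116,.045)):
        Q=P[(np.hypot(P[:,0]-.59,P[:,1]-.063)<r)&(P[:,2]>z0)&(P[:,2]<z1)]
        if len(Q)>5: print(c,z0,len(Q),[np.round(e,4) for e in cv2.minEnclosingCircle(Q[:,:2].astype(np.float32))],Q[:,2].min())
    if c=="side": cv2.imwrite("pics/s7.png",cv2.resize(im[130:300,260:420],None,fx=3,fy=3)[:,:,::-1])
go(.590,.0630,.42,96.5)
```

```text
side 0.14 364 [array([0.5888, 0.0666]), np.float64(0.0215)] 0.14402664899944786
side 0.106 209 [array([0.5915, 0.0617]), np.float64(0.0372)] 0.1060249224522026
top 0.106 12 [array([0.5825, 0.0325]), np.float64(0.0141)] 0.10848050628766773
slide [-0.0037 -0.0007 -0.001 ] spin 0.0004 yaw 96.52 q6 -0.063 t 17.65 F [ 0.1 -0.4 -1.3] M [-0.07 -0.    0.05]
```

View pics/s7.png

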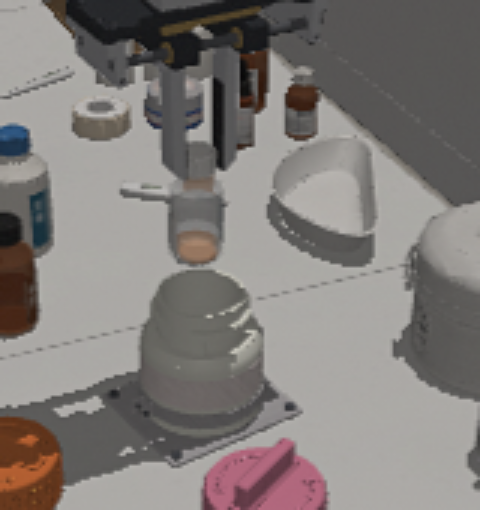

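The bottle hangs upright at (197,220) over the open mouth at (205,300). Fine-aligning and lowering.

{"op": "jog_arm", "data": {
  "rows": [
    {"gripper": 0.015, "slide": [-0.003, -0.0005, 0], "spin": 0},
    {"gripper": 0.015, "slide": [-0.003, -0.0005, 0.02], "spin": 0},
    {"gripper": 0.015, "slide": [-0.003, -0.0005, 0.04], "spin": 0},
    {"gripper": 0.015, "slide": [-0.003, -0.0005, 0.05], "spin": 0},
    {"gripper": 0.015, "slide": [-0.003, -0.0005, 0.06], "spin": 0},
    {"gripper": 0.015, "slide": [-0.003, -0.0005, 0.07], "spin": 0}
  ]
}}

```text
time_s: 18.25
ee_pos: [0.5901, 0.0631, 0.3495]
eef_rot: [3.141, 0.0, 1.684]
force: [-0.1, -0.5, -0.4]
grip_width: 0.0296
grip_force: 19.2
```

{"op": "jog_arm", "data": {
  "rows": [
    {"gripper": 0.015, "slide": [0, 0, 0.015], "spin": 0},
    {"gripper": 0.015, "slide": [0, 0, 0.03], "spin": 0},
    {"gripper": 0.015, "slide": [0, 0, 0.04], "spin": 0},
    {"gripper": 0.015, "slide": [0, 0, 0.05], "spin": 0},
    {"gripper": 0.015, "slide": [0, 0, 0.05], "spin": 0}
  ]
}}

```text
time_s: 18.75
ee_pos: [0.5899, 0.0628, 0.2983]
eef_rot: [-3.14, -0.0, 1.684]
force: [0.8, -0.1, -0.3]
grip_width: 0.0298
grip_force: 19.2
```

{"op": "jog_arm", "data": {
  "rows": [
    {"gripper": 0.015, "slide": [0, 0, 0.006], "spin": 0},
    {"gripper": 0.015, "slide": [0, 0, 0.01], "spin": 0},
    {"gripper": 0.015, "slide": [0, 0, 0.01], "spin": 0},
    {"gripper": 0.033, "slide": [0, 0, 0.01], "spin": 0},
    {"gripper": 0.033, "slide": [0, 0, 0.01], "spin": 0},
    {"gripper": 0.033, "slide": [0, 0, 0.01], "spin": 0}
  ]
}}

```text
time_s: 19.35
ee_pos: [0.5901, 0.0628, 0.29]
eef_rot: [3.141, 0.0, 1.684]
force: [-0.1, 0.3, -0.4]
grip_width: 0.0329
grip_force: 0.0
```

{"op": "jog_arm", "data": {
  "rows": [
    {"gripper": 0.033, "slide": [0, 0, -0.01], "spin": 0},
    {"gripper": 0.033, "slide": [0, 0, -0.025], "spin": 0},
    {"gripper": 0.033, "slide": [0, 0, -0.05], "spin": 0},
    {"gripper": 0.033, "slide": [0, 0, -0.09], "spin": 0},
    {"gripper": 0.033, "slide": [0, 0, -0.13], "spin": 0},
    {"gripper": 0.033, "slide": [0, 0, -0.13], "spin": 0}
  ]
}}

```text
time_s: 19.95
ee_pos: [0.5898, 0.0629, 0.4271]
eef_rot: [3.131, 0.001, 1.684]
force: [0.1, -1.0, 0.4]
grip_width: 0.0331
grip_force: 0.0
```

{"op": "jog_arm", "data": {
  "rows": [
    {"gripper": 0.033, "slide": [-0.04, 0, 0], "spin": 0},
    {"gripper": 0.033, "slide": [-0.08, 0, 0], "spin": 0},
    {"gripper": 0.033, "slide": [-0.12, 0, 0], "spin": 0},
    {"gripper": 0.033, "slide": [-0.15, 0, 0], "spin": 0},
    {"gripper": 0.033, "slide": [-0.15, 0, 0], "spin": 0}
  ]
}}

```text
time_s: 20.45
ee_pos: [0.6068, -0.0894, 0.4201]
eef_rot: [3.141, 0.001, 1.68]
force: [-0.5, 0.1, 0.5]
grip_width: 0.033
grip_force: 0.0
```

Run:
```python
from h import *
im,d=cams.camera("top");im2,_=cams.camera("side")
P,uv=deproj("top",d,np.ones(d.shape,bool))
for n,x in(("tub",(.59,.063)),("tall",(.4775,.2395)),("wash",(.525,.367)),("old",(.5955,.2428)),("lid",(.533,-.30))):
    Q=P[np.hypot(P[:,0]-x[0],P[:,1]-x[1])<(.03 if n!="lid" else .045)];print(n,np.percentile(Q[:,2],[5,50,95]).round(3))
a=cv2.resize(im[150:320,200:540],(800,400));b=cv2.resize(im2[170:300,230:490],(400,200))
save("end.png",np.vstack([a,np.hstack([b,b*0])]))
```

```text
tub [0.006 0.07  0.102]
tall [-0.002  0.075  0.109]
wash [0.003 0.091 0.125]
old [-0.005 -0.001  0.003]
lid [0.039 0.044 0.066]
```

View pics/end.png

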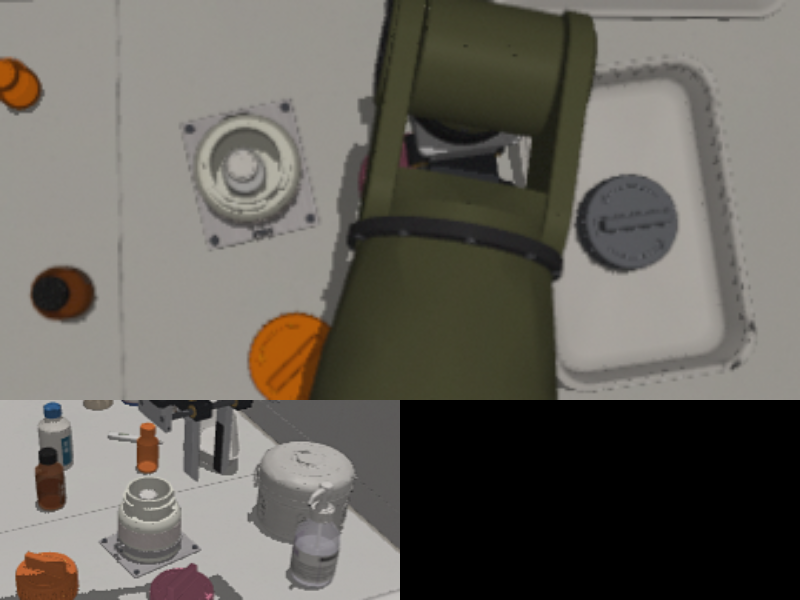

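The bottle stands in the open tub at (245,170), the lid lies upright on the tray floor at (628,222), and the other bottles are untouched.

```bash
python3 -c "
from station import workorder
print(workorder.hand_in())"
```

```text
the job is handed in; nothing more can be done
None
```

The job is handed in at about 20.5 s: the small clear bottle stands in the open tub, the grey lid lies right way up in the tray, and the other two bottles are still standing where they were; no verdict came back.

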